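# Move a sample tray onto the scale with a flat lifter

### The arm

A 6-joint arm with a two-finger parallel gripper is mounted at the origin on the work surface. World frame = base frame: x ahead of the robot, y to its left, z up, the work surface at z = 0. Lengths are in m, angles in rad, forces in N, time in s.
With the tool pointing down it reaches from about 0.3 to 1 m from the base axis. Payload 5.1 kg.
Tool frame: the origin (TCP) lies between the finger pads; the fingertips stand robot.tips_ahead ahead of it and the grasp point (between the pads) lies 5 mm behind it (robot.tips_ahead is the distance from the TCP to the fingertips, in m); z points along the fingers, y is the line along which they close (so a half turn about z gives the same grasp; the last joint's range is limited). The gripper opens to 95 mm and grips with 3 to 60 N. Pads are 20 mm wide; open, the fingers measure 119 mm over their backs; the gripper's body (75 mm by 180 mm) begins 59 mm behind the grasp point.
Start: joints at [-1.221, 0.124, 1.65, -0, 1.367, -0.083], TCP at [0.273, -0.59, 0.229] pointing down, gripper open.
Joint ranges: [-2.61, 2.61], [-1.02, 2.33], [0.03, 2.71], [-1.35, 4.49], [0.32, 2.68], [-2.91, 2.91]. Speed limits (rad/s): [2.57, 2.57, 3.14, 3.14, 3.14, 3.14].

### API

Orientations are given as [roll, pitch, yaw] about the fixed x, y, z axes, in that order (R = Rz(yaw) Ry(pitch) Rx(roll)).
In Python, from cell import robot, effector, planner, eyes, finish_job, sensors gives the robot as it stands. Calls block until the motion is done:
- robot.goto(position, orientation): joint-space move of the TCP to a pose.
- robot.servo_line(position, speed=0.15, attitude=None, contact_N=None): straight line of the TCP; attitude=None keeps the orientation; speed is the mean speed in m/s. With contact_N (N) it stops when the force on the tool has changed by that much, and returns True; else False.
- robot.movej(angles): joint-space move.
- effector.grip(opening, strength=None): finger opening in m; strength is the grip in N (None keeps the last); returns when the fingers have stopped.
- robot.pause(seconds).
- planner.ik(position, orientation): joint angles nearest the present ones, or None.
- eyes.capture(name): name is "scene" or "side" or "wrist"; returns (picture, depth): 384x512x3 uint8, blue, green, red; 384x512 float32, m along the optical axis (not along the pixel's ray), 0 where there is no reading.
- eyes.get_calibration(name): a dict with "intrinsics" (3x3 intrinsics, pixels), "R" (3x3) and "t" (3): a world point X has camera coordinates R X + t. Camera axes: x right, y down, z forward; pixel columns grow to the right and rows downward; lengths in m; the calibration is good to about 2 mm. A picture is of the moment at which its call begins: read the wrist's pose just before it. get_calibration takes no time and is no camera call; for the wrist camera it gives the pose at the moment of the call.
A pose or a line that the arm cannot do raises robot.Unreachable and nothing moves.
- finish_job(): hands the job in, once; it reports no verdict.
Readings, each from a call of its own:
- sensors.read_time_s(): time.
- sensors.read_q(): joint angles.
- sensors.read_joint_vel(): joint speeds.
- sensors.read_joint_torque(): joint torques, N m.
- sensors.read_eef_pos(): TCP position.
- sensors.read_eef_rot(): TCP orientation.
- sensors.read_ft_force(): force on the tool from outside, world axes, zero at the start.
- sensors.read_ft_torque(): the same for the moment, N m.
- sensors.read_finger_gap(): finger opening in m.
Only numpy, scipy, OpenCV 4.12 (cv2) and the standard library are available. Lean on these libraries where they do the work, as an engineer would, in place of code of your own. Each camera call takes 0.05 s, during which the arm holds its last target. There are 200 camera calls.

### The job

Bring the empty sample tray from under the inspection lamp to the bench scale for taring, without the gripper's fingers ever touching it: take the flat lifter by its handle, slide its blade in under the tray between the runners, lift it level, set it gently, centred and square, on the scale's pan and draw the blade out. Then lay the lifter back flat on its rubber mat and let go; do not tip the tray or disturb the other things on the table.

Things in the scene. Friction and masses are not known exactly. Their poses are not given: they have to be found in the camera images.
- lifter: Lifter: flat steel blade 90 (x) x 60 (y) x 3 thick, its handle sloping up and back from the blade's rear (-x) end, 30 degrees from level. Origin: centre of the blade's underside; +x to the blade's free end (x = +45), z up. 0.12 kg, balances near x = -25. Starts flat on the mat. It may turn slightly in the fingers under load: grip firmly (about 50 N).
- lifter_grip (a point): Point on the centre line of the lifter's wooden grip: x = -127, y = 0, z = 50 mm in the lifter's frame, same axes. The handle's centre line starts at x = -43, z = 1.5; thin steel neck (12 wide) for 38 mm along the slope, then the grip, 22 wide (y) x 16 thick, from 38 to 122 mm along the slope (it ends at x = -149, z = 62).
- lifter_mid (a point): Middle of the lifter's length seen from above, at x = -50, z = 0 mm in the lifter's frame.
- mat: Dark rubber mat, fixed, 210 (x) x 90 (y) x 4 mm high, between lamp and scale. Origin: centre of its underside on the table; the lifter lies along its x.
- tray: Sample tray: black plastic, 100 (x) x 110 (y) x 28 high, four open compartments, 80 g. Two runners along its side edges (y = +-45 to +-53), each 100 long, 10 high: below its floor is a slot 10 high, 90 wide, open to front (-x, towards the robot) and back. Origin: centre of its underside, level with the runners' feet; z up. Stands loose on the lamp's foot plate, nearly in line with it.
- lamp: Inspection lamp, fixed. Origin: on the table under the tray's place (within 15 mm); x away from robot. Foot plate 6 high, x = -80 to 120, y = +-75. Post at x = 95 to 115, arm over the tray at z = 186 to 198; head x = -130 to -75, y = +-80, z = 150 to 192, sides below it open. An upright gripper on the lifter's handle would hit the head: lean it back towards the robot, about square to the handle.
- scale: Bench scale, fixed. White housing 215 x 160 mm, from x = -123 to 93, top at z = 38. Origin: on the table; x points away from the robot. Flat square steel pan on top.
- scale_pan (a point): Centre of the pan's top face, 50 mm above the table. The pan is 140 (x) x 150 (y) mm, no rim, and does not move. Same axes as the scale.
- saucer: White saucer, 90 across, 18 high, beyond the mat. Bystander. Origin: centre of its underside.
- cup_a: Black square sample cup, 65 x 65 x 22, left of the task's things. Bystander. Origin: centre of its underside.
- cup_b: Black square sample cup, 65 x 65 x 22, right of the task's things. Bystander. Origin: centre of its underside.
- jar: Labelled jar, 66 across, 110 high, on the left. Bystander. Origin: centre of its underside.
- stick: Flat wooden stick, 170 x 14 x 4, near the robot on the right. Bystander. Origin: centre of its underside.
Mind the look-alikes: they are no part of the job. Several things have the shape of the mat; the one meant has the colours described above. There is more than one size of the lifter; the job needs the larger.

How it is judged:
By the outcome, as a careful person would: the job done as asked, in the order asked, and still so for the second after the job is handed in, with the robot touching nothing.
It also fails if it takes over 64 s, if anything falls off the work surface, if the arm or the gripper's body presses on something with over 40 N, if the wrist force passes 120 N, or if a joint passes its speed limit or range.

## Working session

There is one attempt and no reset: what is moved stays moved. The work goes in short steps, each a Python script; the robot and the scene stay as the last script left them, time stands still between calls to the robot, and variables do not carry over. Pictures are saved under pics/ and viewed, on a budget of 10 in all, crops included, one or two more only if the job needs it, and the job is handed in when it is done.

```bash
ls; mkdir -p pics
python3 - <<'E'
from cell import *
import cv2,numpy as np
for n in ("scene","side"):
    p,d=eyes.capture(n); cv2.imwrite(f"pics/{n}0.png",p); np.savez(f"{n}0.npz",p=p,d=d,**eyes.get_calibration(n))
    c=eyes.get_calibration(n); print(n,c["intrinsics"][0],-c["R"].T@c["t"],c["R"][2])
print(robot.tips_ahead,sensors.read_eef_rot(),sensors.read_time_s())
E
```

```text
pics
scene [430.49517629   0.         257.7064066 ] [ 1.3417974  -0.34757386  0.94611126] [-0.66361776  0.28517187 -0.69158403]
side [431.13585695   0.         254.33906013] [ 0.35877737 -0.87977679  1.04806428] [ 0.09884119  0.66414101 -0.74104463]
0.014 [-3.13974913e+00 -1.36815660e-04  4.32819491e-01] 0.1
```

View pics/scene0.png

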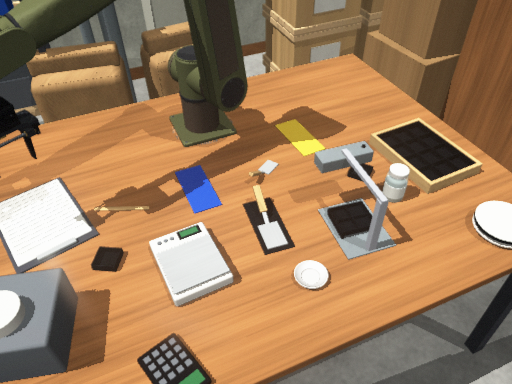

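View pics/side0.png

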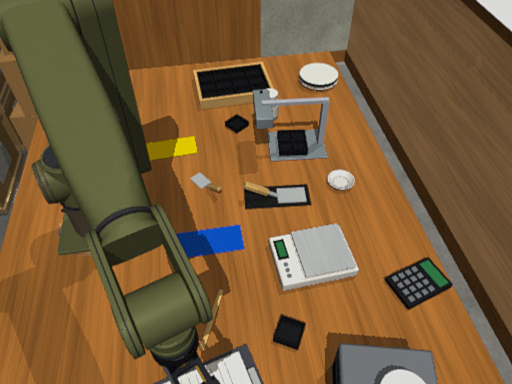

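Scene picture: the large lifter lies on a black mat at (268,230). The tray is on the lamp plate at (352,218) and the scale pan is at (191,265).

What could be mistaken for each:
- **Lifter:** a small spatula at (265,168), lying on the bare table.
- **Mat:** blue (198,188) and yellow (300,137) pads.
- **Tray:** cups at (108,258) and (361,170), and the framed compartment tray at (425,152).

I choose the large lifter, the black mat and the tray under the lamp.

```bash
cat > h.py <<'E'
import numpy as np,cv2
def cloud(d,c):
    K,R,t=c["intrinsics"],c["R"],c["t"]
    v,u=np.indices(d.shape)
    P=np.stack([(u-K[0,2])/K[0,0]*d,(v-K[1,2])/K[1,1]*d,d],-1)
    return (P-t)@R
def plane(c,uv,z):
    K,R,t=c["intrinsics"],c["R"],c["t"]
    uv=np.atleast_2d(uv).astype(float)
    r=np.c_[(uv-K[[0,1],2])/K[[0,1],[0,1]],np.ones(len(uv))]@R
    o=-R.T@t
    return o+r*((z-o[2])/r[:,2])[:,None]
def rect(xy):
    (cx,cy),(w,h),a=cv2.minAreaRect((np.asarray(xy)[:,:2]*1000).astype(np.float32))
    return np.round([cx,cy,w,h,a],1)
def big(m):
    n,l,s,_=cv2.connectedComponentsWithStats(m.astype(np.uint8))
    return l==1+np.argmax(s[1:,4])
def sub(c,m,z):
    "contour of largest blob cast onto plane z -> rect"
    cs,_=cv2.findContours(big(m).astype(np.uint8),cv2.RETR_EXTERNAL,cv2.CHAIN_APPROX_NONE)
    return rect(plane(c,max(cs,key=len)[:,0],z))
E
python3 - <<'E'
from h import *
win={"scene":dict(mat=(240,190,298,255),tray=(315,195,372,245),pan=(145,215,240,305)),
"side":dict(mat=(240,178,316,212),tray=(272,122,312,158),pan=(262,220,362,292))}
for n in("scene","side"):
    f=np.load(n+"0.npz");c=f;p=f["p"];P=cloud(f["d"],c);hsv=cv2.cvtColor(p,cv2.COLOR_BGR2HSV)
    def W(k):
        a,b,e,g=win[n][k];m=np.zeros(p.shape[:2],bool);m[b:g,a:e]=1;return m
    V=hsv[...,2];S=hsv[...,1]
    w=W("mat"); blade=w&(V>110)&(S<70)
    blade=cv2.morphologyEx(blade.astype(np.uint8),cv2.MORPH_OPEN,np.ones((9,9)))>0
    dark=w&(V<60)
    print(n,"mat",sub(c,dark|blade,.004),"blade",sub(c,blade,.007),"z",np.median(P[blade][:,2]),np.median(P[dark][:,2]))
    grip=w&(S>90)&(P[...,2]>.022); g=P[grip]; print(" grip n",len(g),g.mean(0).round(4),g.min(0).round(3),g.max(0).round(3),rect(g))
    w=W("tray"); t=w&(V<70)&(P[...,2]>.027)&(P[...,2]<.045);print(" tray top",t.sum(),rect(P[t]),np.median(P[t][:,2]))
    dk=w&(V<60); print(" tray dark cast z34",sub(c,dk,.034))
    w=W("pan"); t=w&(P[...,2]>.046)&(P[...,2]<.056);print(" pan depth",t.sum(),rect(P[t]),P[t].mean(0).round(4))
    t=w&(P[...,2]>.034)&(P[...,2]<.060);print(" scale depth",t.sum(),rect(P[t]))
A=np.load("scene0.npz")["p"][190:260,235:385]
B=np.load("side0.npz")["p"][110:300,235:365]
cv2.imwrite("pics/crop.png",np.vstack([cv2.resize(A,(750,350)),cv2.resize(B[:60+30,:],(750,0) if 0 else (520,360)) if 0 else cv2.resize(B[60:115],(750,250))]))
E
```

```text
scene mat [567.7  14.9  84.5 205.1  84.5] blade [608.9   9.4  62.6  98.   84.4] z 0.007349271538857317 0.00448745082939157
 grip n 118 [ 0.5556 -0.003   0.0904] [ 0.471 -0.348  0.023] [1.342 0.032 0.946] [ 913.7 -151.    37.3  941.4   67.6]
 tray top 307 [665.1 238.2 112.9 103.1  82.5] 0.0314263149357828
 tray dark cast z34 [674.6 232.8 118.7 115.6  82.8]
 pan depth 2527 [ 642.1 -235.8  144.3  151.1    2.7] [ 0.6462 -0.2373  0.0503]
 scale depth 3827 [ 615.7 -237.4  216.8  159.5    3.4]
side mat [562.5  10.3  87.1 206.2  84.9] blade [607.9   4.6  59.8  88.2  80.4] z 0.0055898868114117855 0.0025314757779337734
 grip n 198 [ 0.4923 -0.0154  0.081 ] [ 0.359 -0.88   0.024] [0.536 0.029 1.048] [ 418.  -424.1  917.8   75.2   79.8]
 tray top 170 [661.5 234.5 116.6  99.4  82.8] 0.030763632947824006
 tray dark cast z34 [658.2 223.  131.9 100.4  83. ]
 pan depth 2122 [ 640.9 -239.5  141.   152.1    3.8] [ 0.64   -0.2434  0.049 ]
 scale depth 3584 [ 613.5 -242.7  214.4  160.1    2.9]
```

View pics/crop.png

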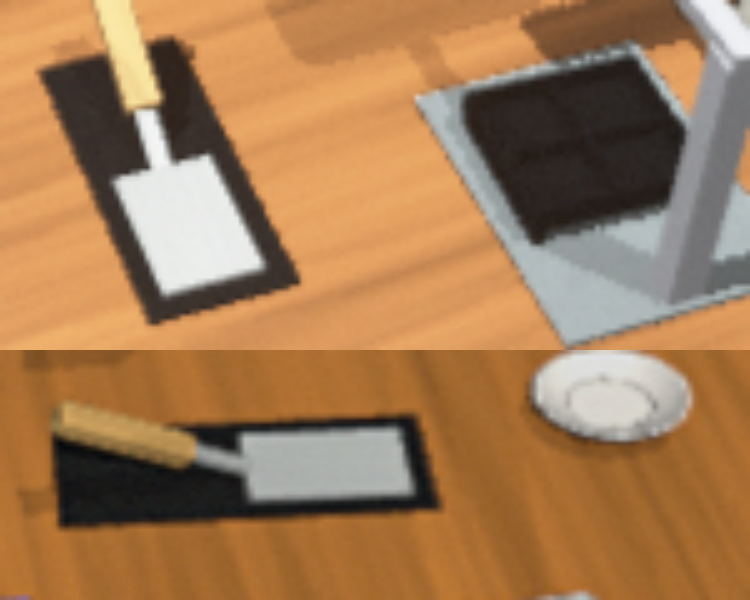

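The crop confirms the choice: a large steel blade with a wooden grip on the black mat, and a four-compartment tray on the lamp's plate. The two views disagree by about 4 mm, so I'll refine with the wrist camera. First I'll check IK along the planned path.

```bash
cat >> h.py <<'E'
LEAN=np.radians(52)
def tcp(L,yaw,lean=LEAN,tilt=0.,s=.005,g=(-.127,0,.050)):
    "TCP pose for lifter origin L, yaw (rad); tilt>0 raises the blade's tip"
    cy,sy=np.cos(yaw),np.sin(yaw); Rz=np.array([[cy,-sy,0],[sy,cy,0],[0,0,1]])
    ct,st=np.cos(tilt),np.sin(tilt); Ry=np.array([[ct,0,-st],[0,1,0],[st,0,ct]])
    a=lean+tilt
    p=np.array(L)+Rz@Ry@np.array(g)+s*Rz@np.array([np.sin(a),0,-np.cos(a)])
    return p,[np.pi,-a,yaw]
E
python3 - <<'E'
from cell import *
from h import *
r=np.radians
for nm,L,y in [("grasp",(.61,.007,.004),-5.6),("up",(.61,.007,.10),-5.6),("pre",(.50,.257,.0095),-7.5),("in",(.653,.237,.0095),-7.5),("lift",(.653,.237,.03),-7.5),("side",(.63,.0,.03),-7.5),("scale",(.631,-.238,.0535),3.2),("out",(.50,-.243,.0535),3.2)]:
  for l in (45,52,58):
    q=planner.ik(*tcp(L,r(y),r(l))); print(nm,l,None if q is None else np.round(q,2))
robot.goto([.46,.05,.40],[np.pi,r(-20),r(-5)])
c=eyes.get_calibration("wrist"); p,d=eyes.capture("wrist")
cv2.imwrite("pics/w1.png",p); np.savez("w1.npz",p=p,d=d,**c); print(sensors.read_time_s(),-c["R"].T@c["t"],c["R"][2])
E
```

```text
grasp 45 None
grasp 52 None
grasp 58 None
up 45 [-0.05 -0.66  2.56 -0.07  0.46  1.67]
up 52 [-0.05 -0.71  2.63 -0.12  0.32  1.72]
up 58 None
pre 45 None
pre 52 [ 0.92 -0.21  2.5  -1.28  0.8  -2.72]
pre 58 None
in 45 None
in 52 None
in 58 None
lift 45 None
lift 52 None
lift 58 None
side 45 None
side 52 None
side 58 None
scale 45 [-0.82 -0.2   2.35  1.    0.7  -0.01]
scale 52 [-0.87 -0.19  2.39  1.24  0.73 -0.25]
scale 58 [-0.9  -0.17  2.43  1.43  0.78 -0.44]
out 45 [-1.14 -0.47  2.54  0.92  0.97 -0.13]
out 52 [-1.2  -0.45  2.58  1.08  1.01 -0.3 ]
out 58 [-1.26 -0.41  2.6   1.21  1.07 -0.45]
2.5917 [0.4729561  0.0488945  0.56903013] [ 0.09762718 -0.00797796 -0.99519108]
```

View pics/w1.png

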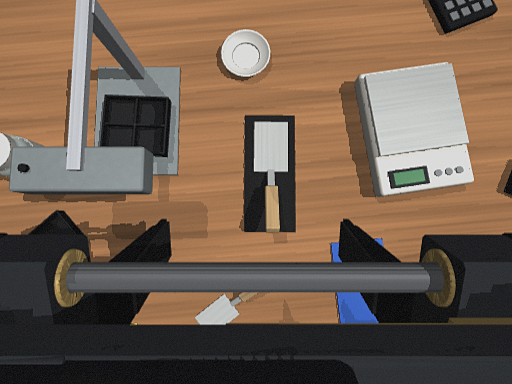

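Wrist view: the lifter blade is at (270,147), its grip at (272,210). The tray is at (136,125) with the head beneath it at (80,170), the scale pan at (412,110), and nothing blocks the lifter. Leaning 45° or more is out of reach, so I'll scan leans with both half turns and measure from this view.

```bash
cat > scan.py <<'E'
from cell import *
from h import *
from scipy.spatial.transform import Rotation as Ro
r=np.radians
for nm,L,y in [("grasp",(.61,.007,.004),-5.6),("pre",(.50,.257,.0095),-7.5),("in",(.653,.237,.0095),-7.5),("lift",(.653,.237,.025),-7.5),("side",(.63,.0,.03),-7.5),("scale",(.631,-.238,.0535),3.2),("out",(.50,-.243,.0535),3.2)]:
  for l in (25,30,35,40):
   for g in ((-.127,0,.05),(-.138,0,.0563)):
    p,o=tcp(L,r(y),r(l),g=g)
    o2=(Ro.from_euler("xyz",o)*Ro.from_euler("z",np.pi)).as_euler("xyz")
    print(nm,l,g[0],*[None if q is None else np.round(q,2).tolist() for q in (planner.ik(p,o),planner.ik(p,o2))])
E
python3 scan.py
python3 - <<'E'
from h import *
f=np.load("w1.npz");p=f["p"];P=cloud(f["d"],f);hsv=cv2.cvtColor(p,cv2.COLOR_BGR2HSV);V=hsv[...,2];S=hsv[...,1]
def W(a,b,e,g):
    m=np.zeros(p.shape[:2],bool);m[b:g,a:e]=1;return m
w=W(238,108,302,238);bl=w&(V>110)&(S<70);bl=cv2.morphologyEx(bl.astype(np.uint8),cv2.MORPH_OPEN,np.ones((13,13)))>0
print("blade",sub(f,bl,.007),np.median(P[bl][:,2]),"mat",sub(f,w&((V<60)|bl),.004))
g=w&(S>90)&(V>90)&(P[...,2]>.024);g=big(g);G=P[g];print("grip",G.mean(0),G.min(0),G.max(0),rect(G))
w=W(92,85,180,162);t=big(w&(V<70));print("tray",sub(f,t,.034),np.percentile(P[t][:,2],[5,50,95]))
w=W(92,64,184,178);t=w&(abs(P[...,2]-.006)<.004);print("plate",rect(P[big(t)]),"cast",sub(f,t,.006))
w=W(5,135,160,200);t=big(w&(P[...,2]>.17)&(P[...,2]<.21));print("head",rect(P[t]),np.median(P[t][:,2]))
w=W(350,55,480,200);t=big(w&(abs(P[...,2]-.05)<.005));print("pan",rect(P[t]),sub(f,t,.05)); t=big(w&(P[...,2]>.03));print("scale",rect(P[t]))
E
```

```text
grasp 25 -0.127 [-0.06, -0.31, 2.42, -0.03, 0.59, 1.62] [-0.06, -0.31, 2.42, -0.03, 0.59, -1.52]
grasp 25 -0.138 [-0.06, -0.35, 2.44, -0.03, 0.62, 1.63] [-0.06, -0.35, 2.44, -0.03, 0.62, -1.52]
grasp 30 -0.127 [-0.06, -0.35, 2.47, -0.04, 0.5, 1.64] [-0.06, -0.35, 2.47, -0.04, 0.5, -1.5]
grasp 30 -0.138 [-0.06, -0.4, 2.49, -0.04, 0.52, 1.64] [-0.06, -0.4, 2.49, -0.04, 0.52, -1.5]
grasp 35 -0.127 [-0.06, -0.38, 2.52, -0.06, 0.39, 1.66] [-0.06, -0.38, 2.52, -0.06, 0.39, -1.48]
grasp 35 -0.138 [-0.06, -0.44, 2.54, -0.06, 0.43, 1.66] [-0.06, -0.44, 2.54, -0.06, 0.43, -1.49]
grasp 40 -0.127 None None
grasp 40 -0.138 [-0.05, -0.47, 2.59, -0.09, 0.32, 1.69] [-0.05, -0.47, 2.59, -0.09, 0.32, -1.45]
pre 25 -0.127 [0.7, -0.27, 2.38, -0.46, 0.78, 2.69] [0.7, -0.27, 2.38, -0.46, 0.78, -0.45]
pre 25 -0.138 [0.72, -0.3, 2.39, -0.46, 0.8, 2.7] [0.72, -0.3, 2.39, -0.46, 0.8, -0.44]
pre 30 -0.127 [0.74, -0.28, 2.41, -0.6, 0.75, 2.84] [0.74, -0.28, 2.41, -0.6, 0.75, -0.31]
pre 30 -0.138 [0.76, -0.31, 2.42, -0.59, 0.78, 2.84] [0.76, -0.31, 2.42, -0.59, 0.78, -0.3]
pre 35 -0.127 None [0.78, -0.28, 2.44, 
[... 3441 characters left out ...]
 0.67, 0.98, 0.12] None
out 40 -0.127 [-1.08, -0.47, 2.51, 0.8, 0.95, -0.0] None
out 40 -0.138 [-1.12, -0.51, 2.52, 0.79, 0.99, -0.0] None
blade [609.9   8.2  59.   88.6  84.9] 0.006137169852689981 mat [563.9  15.3  88.4 206.7  84.2]
grip [0.49769459 0.01933971 0.05639332] [0.4599973  0.00573887 0.0311455 ] [0.53691254 0.0488945  0.56903013] [499.4  27.3  37.8  76.1  84.4]
tray [660.6 235.9 115.7 104.   82.4] [0.01656243 0.0187433  0.0332517 ]
plate [682.2 243.1 150.6 200.9  84.8] cast [681.1 242.3 149.8 199.   84.9]
head [566.3 252.9 160.3  68.3  84.8] 0.19109284684289574
pan [ 642.7 -235.9  140.4  151.     3.3] [ 641.6 -234.2  139.4  150.1    3.4]
scale [ 603.3 -128.7  220.   381.7    6.3]
```

Lean 30° with the first wrist branch works throughout, and it clears the lamp head by about 15 mm. The estimates agree:
- **Blade:** (610, 7.5), yaw −5.2°
- **Tray:** (662.5, 236), yaw −7.6°
- **Lamp origin:** (662, 244), yaw −5.2°
- **Pan:** (642, −236), yaw 3.3°

Next I'll grasp the lifter.

```bash
sed -i 's/^LEAN=.*/LEAN=np.radians(30)/; s/g=(-.127,0,.050)/g=(-.135,0,.0546)/' h.py
python3 - <<'E'
from cell import *
from h import *
L=np.array([.6098,.0075,.004]);y=np.radians(-5.2)
effector.grip(.06)
p,o=tcp(L,y); pb,_=tcp(L,y,s=-.09)
robot.goto(pb,o); robot.servo_line(p,.12); 
print("at",sensors.read_eef_pos()-p,sensors.read_ft_force())
effector.grip(.0,50); print("gap",sensors.read_finger_gap(),sensors.read_ft_force(),sensors.read_ft_torque())
p,o=tcp(L+[0,0,.10],y); robot.servo_line(p,.12); robot.pause(.2)
print(sensors.read_eef_pos()-p,sensors.read_finger_gap(),sensors.read_ft_force(),sensors.read_ft_torque(),sensors.read_time_s())
ims=[]
for n in("scene","side","wrist"):
    c=eyes.get_calibration(n); im,d=eyes.capture(n); np.savez(f"{n}1.npz",p=im,d=d,**c)
    ims.append(im)
cv2.imwrite("pics/held.png",np.vstack([np.hstack([ims[0][150:280,180:380],ims[1][120:250,180:380]]),cv2.resize(ims[2],(400,300))]))
E
```

```text
at [6.96363918e-04 2.09906833e-05 9.75207282e-04] [-0.21496706  0.20414952 -0.1903499 ]
gap 0.021843885402444595 [-0.74557582 -0.67443659  0.31392124] [-0.04227713  0.32062561 -0.02828229]
[-5.66231584e-04  3.37351046e-05 -1.24881189e-03] 0.021822719682089313 [-0.64705697  0.85050237 -1.56073465] [ 0.08882862  0.57884212 -0.04087447] 7.2417
```

View pics/held.png

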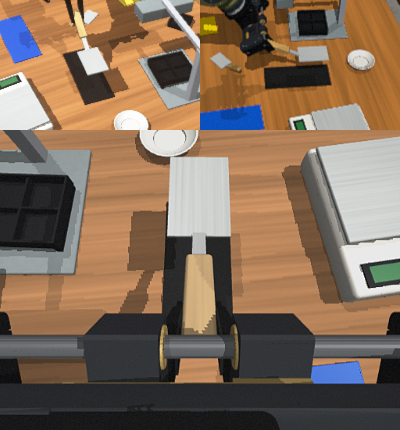

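The lifter is held, with a gap of 21.8 mm and the blade in full view of the wrist camera. Next is a check of its tilt and position from depth.

```bash
cat >> h.py <<'E'
def blade(n,f,zn):
    "steel-coloured points near height zn -> centroid of rect (mm), slope along yaw axis/roll deg"
    p=f["p"];P=cloud(f["d"],f);h=cv2.cvtColor(p,cv2.COLOR_BGR2HSV)
    m=(h[...,2]>100)&(h[...,1]<60)&(abs(P[...,2]-zn)<.02)
    m=cv2.morphologyEx(m.astype(np.uint8),cv2.MORPH_OPEN,np.ones((9,9)))
    m=big(m); e=cv2.erode(m.astype(np.uint8),np.ones((5,5)))>0
    Q=P[e]; A=np.c_[Q[:,:2]-Q[:,:2].mean(0),np.ones(len(Q))]; k=np.linalg.lstsq(A,Q[:,2],rcond=None)[0]
    print(n,m.sum(),"rect",rect(P[m]),"cast",sub(f,m,k[2]),"z",k[2].round(4),"slope deg x,y",np.degrees(k[:2]).round(2), Q[:,:2].mean(0).round(4))
E
python3 - <<'E'
from cell import *
from h import *
for n in("scene","side","wrist"): blade(n,np.load(n+"1.npz"),.107)
print(np.degrees(sensors.read_eef_rot()))
E
```

```text
scene 428 rect [610.8   7.9  65.   77.5  65.9] cast [610.7   7.8  65.2  71.6  65.5] z 0.1058 slope deg x,y [-0.27 -0.02] [0.6124 0.0079]
side 390 rect [606.5   5.4  66.1  84.5  80.2] cast [606.    4.4  59.2  84.   80.3] z 0.1044 slope deg x,y [ 0.06 -1.61] [0.6046 0.0047]
wrist 7951 rect [598.3   9.1  60.  116.1  84.2] cast [601.1   8.7  59.7 107.4  84.5] z 0.1056 slope deg x,y [-2.35  0.64] [0.6048 0.0088]
[179.99958888 -29.94746584  -5.20184581]
```

```bash
cat >> h.py <<'E'
def tilt(f,L,yaw,half=.038):
    "slope of the blade top along/across its axis, deg, and height at the centre"
    P=cloud(f["d"],f); h=cv2.cvtColor(f["p"],cv2.COLOR_BGR2HSV)
    D=P-np.asarray(L); u=D[...,0]*np.cos(yaw)+D[...,1]*np.sin(yaw); v=-D[...,0]*np.sin(yaw)+D[...,1]*np.cos(yaw)
    m=(abs(u)<half)&(abs(v)<.024)&(abs(D[...,2])<.015)&(f["d"]>0)
    k=np.linalg.lstsq(np.c_[u[m],v[m],np.ones(m.sum())],P[m][:,2],rcond=None)[0]
    return m.sum(),np.degrees(k[:2]).round(2),k[2].round(4)
E
python3 - <<'E'
from h import *
y=np.radians(-5.2)
for n in("scene","side","wrist"): print(n,tilt(np.load(n+"1.npz"),[.6098,.0075,.106],y))
for n in("scene","side"): print("ref flat",n,tilt(np.load(n+"0.npz"),[.6098,.0075,.007],y))
print("ref flat w1",tilt(np.load("w1.npz"),[.6098,.0075,.007],y))
E
```

```text
scene (np.int64(359), array([-0.54, -0.08]), np.float64(0.1058))
side (np.int64(278), array([ 0.14, -0.19]), np.float64(0.1045))
wrist (np.int64(5308), array([-0.35,  0.32]), np.float64(0.1051))
ref flat scene (np.int64(341), array([-0.61, -0.25]), np.float64(0.0076))
ref flat side (np.int64(269), array([0.76, 0.45]), np.float64(0.0057))
ref flat w1 (np.int64(1130), array([-0.28,  0.09]), np.float64(0.0061))
```

The blade is level to within about 0.3°. Now I'll move in front of the tray, bring the blade to slot height and check before sliding in.

```bash
cat >> h.py <<'E'
OFF=np.array([-.0007,0,-.001])   # lifter minus nominal at zero TCP error
def go(L,yaw,speed=.15,fix=True,contact=None,**k):
    from cell import robot,sensors
    p,o=tcp(np.asarray(L)-OFF,yaw,**k)
    hit=robot.servo_line(p,speed,attitude=o,contact_N=contact)
    if fix and not hit:
        e=sensors.read_eef_pos()-p
        robot.servo_line(p-e,.03,attitude=o,contact_N=contact)
    e=sensors.read_eef_pos()-p
    print("L",np.round(L,4),"err mm",(e*1000).round(2),"F",sensors.read_ft_force().round(2),"t",round(sensors.read_time_s(),2),hit,flush=True)
    return hit
TR=np.array([.6625,.2363]); TY=np.radians(-7.6)
def attray(dx,z): return np.r_[TR+dx*np.array([np.cos(TY),np.sin(TY)]),z]
E
python3 - <<'E'
from cell import *
from h import *
f=np.load("side0.npz");P=cloud(f["d"],f);f2=np.load("scene0.npz");P2=cloud(f2["d"],f2)
print("jar?",P[95,272],P2[170:200:8,398].round(3).tolist(),"cupb",P[124,236],P2[170,361])
go(attray(-.15,.09),TY,.2,fix=False)
go(attray(-.15,.0095),TY,.12)
c=eyes.get_calibration("wrist");im,d=eyes.capture("wrist");np.savez("w2.npz",p=im,d=d,**c)
s,ds=eyes.capture("side");np.savez("s2.npz",p=s,d=ds,**eyes.get_calibration("side"))
cv2.imwrite("pics/pre.png",np.hstack([im,cv2.resize(s[80:220,180:340],(288,252)) if 0 else np.vstack([cv2.resize(s[80:220,200:340],(280,280)),np.zeros((104,280,3),np.uint8)])]))
E
```

```text
jar? [0.62091053 0.40739208 0.10641027] [[0.62, 0.416, 0.11], [0.639, 0.404, 0.099], [0.645, 0.407, 0.07], [0.648, 0.414, 0.038]] cupb [0.48153882 0.39145795 0.00292238] [0.65607245 0.24611258 0.19938683]
L [0.5138 0.2561 0.09  ] err mm [ 0.15 -0.49  0.  ] F [-0.09 -0.4  -1.59] t 8.9 False
L [0.5138 0.2561 0.0095] err mm [-0.2   0.03  0.06] F [-0.54 -0.49 -1.14] t 9.97 False
```

View pics/pre.png

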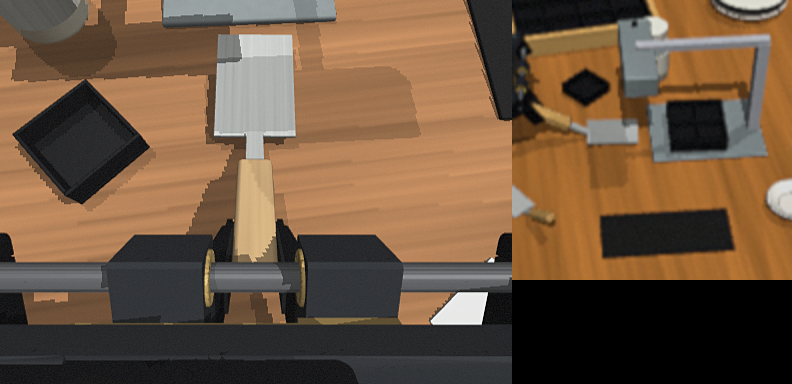

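Pre-insert view: the blade (255,90) is lined up in front of the plate, and the cup at (80,140) is clear. Sliding in with a contact guard.

Run:
```python
from cell import *
from h import *
L=attray(-.15,.0125); print("tilt",tilt(np.load("w2.npz"),L,TY))
if not go(attray(-.07,.0095),TY,.08,fix=True,contact=4):
    go(attray(-.012,.0095),TY,.05,fix=True,contact=4)
ims=[]
for n in("scene","side"):
    c=eyes.get_calibration(n); im,d=eyes.capture(n); np.savez(f"{n}3.npz",p=im,d=d,**c); ims.append(im)
cv2.imwrite("pics/in.png",np.hstack([cv2.resize(ims[0][140:265,270:400],(390,375)),cv2.resize(ims[1][80:205,210:340],(390,375))]))
for n,w in (("scene",(315,195,372,245)),("side",(272,122,312,158))):
    for k in "03":
        f=np.load(n+k+".npz");P=cloud(f["d"],f);a,b,e,g=w;m=np.zeros((384,512),bool);m[b:g,a:e]=1
        m&=(f["p"].max(2)<70)&(P[...,2]>.027)&(P[...,2]<.045);print(n,k,m.sum(),rect(P[m]))
```

```text
tilt (np.int64(5324), array([-0.14,  0.42]), np.float64(0.0127))
L [0.5931 0.2456 0.0095] err mm [0.21 0.17 0.29] F [-0.53  0.55 -1.86] t 11.48 False
L [0.6506 0.2379 0.0095] err mm [0.19 0.08 0.21] F [-0.73  0.45 -1.24] t 13.03 False
scene 0 307 [665.1 238.2 112.9 103.1  82.5]
scene 3 312 [664.8 237.9 111.1 103.1  82.8]
side 0 170 [661.5 234.5 116.6  99.4  82.8]
side 3 181 [662.1 235.  118.3 100.1  81.1]
```

View pics/in.png

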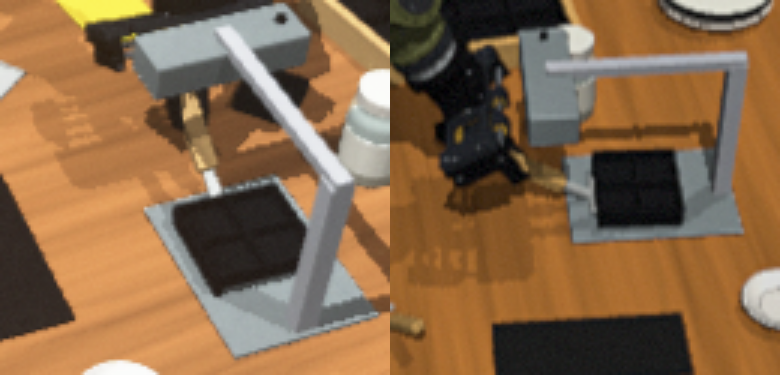

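The blade is under the tray, which hasn't moved and shows no contact force. Now I'll lift and carry it out sideways below the head.

Run:
```python
from cell import *
from h import *
go(attray(-.012,.0135),TY,.02,fix=False)
go(attray(-.012,.025),TY,.03,fix=True)
ly=np.radians(-5.2); d=np.array([np.sin(ly),-np.cos(ly)])
A=attray(-.012,.026); A[:2]-=.012*np.array([np.cos(ly),np.sin(ly)])
go(A,TY,.05,fix=False)
B=A.copy(); B[:2]+=.23*d; go(B,TY,.10,fix=False)
B[2]=.10; go(B,TY,.08,fix=True); robot.pause(.2)
ims=[]
for n in("scene","side","wrist"):
    c=eyes.get_calibration(n); im,dd=eyes.capture(n); np.savez(f"{n}4.npz",p=im,d=dd,**c); ims.append(im)
cv2.imwrite("pics/carry.png",np.hstack([ims[2],cv2.resize(ims[1][100:292,190:334],(288,384))]))
print(sensors.read_finger_gap())
```

```text
L [0.6506 0.2379 0.0135] err mm [-0.04 -0.01  0.11] F [-0.59 -0.91 -1.47] t 13.47 False
L [0.6506 0.2379 0.025 ] err mm [-0.32 -0.18 -0.66] F [ 0.53  0.35 -3.19] t 14.26 False
L [0.6387 0.239  0.026 ] err mm [-0.39  0.12 -0.  ] F [-0.04 -0.3  -1.31] t 14.65 False
L [0.6178 0.0099 0.026 ] err mm [-0.02  0.25 -0.06] F [-0.34  0.53 -1.99] t 17.1 False
L [0.6178 0.0099 0.1   ] err mm [ 0.34 -0.    0.44] F [ 0.07 -0.11 -2.45] t 18.43 False
0.021588602726179476
```

View pics/carry.png

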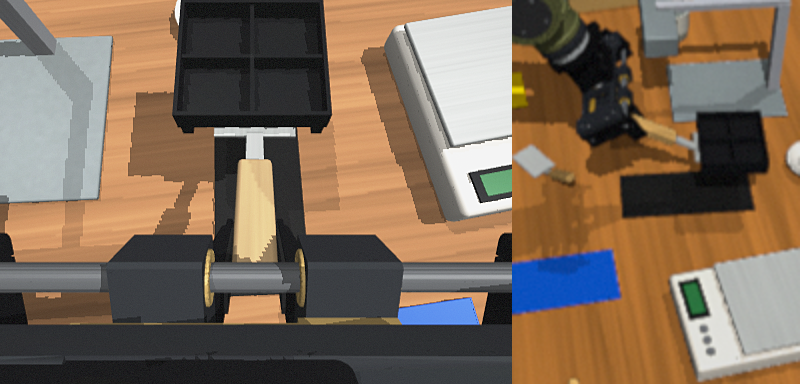

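The tray sits square on the blade: rim (175–330, 0–120), blade rear showing at (255,130). Next is the tray's pose and tilt relative to the lifter.

```bash
cat >> h.py <<'E'
def trayrim(f,ctr,ztop,tol=.006):
    "top rim of the tray: depth points near ztop, plane slopes along TY axes"
    P=cloud(f["d"],f); m=(f["p"].max(2)<75)&(abs(P[...,2]-ztop)<tol)&(np.hypot(P[...,0]-ctr[0],P[...,1]-ctr[1])<.095)
    m=big(cv2.morphologyEx(m.astype(np.uint8),cv2.MORPH_CLOSE,np.ones((3,3))))&m
    Q=P[m]; k=np.linalg.lstsq(np.c_[Q[:,:2]-ctr[:2],np.ones(len(Q))],Q[:,2],rcond=None)[0]
    D=(f["p"].max(2)<60)&(abs(P[...,2]-ztop+.01)<.03)&(np.hypot(P[...,0]-ctr[0],P[...,1]-ctr[1])<.1)
    print(len(Q),"rim",rect(Q),"cast",sub(f,D,ztop),"slope",np.degrees(k[:2]).round(2),"z",k[2].round(4))
E
python3 - <<'E'
from h import *
L=np.array([.6178,.0099]);c=L+.012*np.array([np.cos(TY),np.sin(TY)]);print("expected",c,82.4)
for n in("scene","side","wrist"): print(n);f=np.load(n+"4.npz"); trayrim(f,c,.121); print(tilt(f,[*(L),.106],TY) if 0 else "")
f=np.load("wrist4.npz");P=cloud(f["d"],f)
# compartment floors: patches either end
for v,u in((20,215),(20,290),(85,215),(85,290)): print(u,v,P[v-6:v+7,u-10:u+11].reshape(-1,3).mean(0).round(4))
print("head/plate moved? saucer etc later")
E
```

```text
expected [0.62969459 0.00831292] 82.4
scene
427 rim [631.7  11.4 111.4 104.8  82.3] cast [640.8   7.9 113.4 123.3  82.3] slope [-0.06  0.01] z 0.1201

side
267 rim [629.4   8.1 115.   98.7  82.3] cast [627.1  -2.7 132.  100.5  81.9] slope [-0.73  0.24] z 0.1194

wrist
5278 rim [631.9  10.9 110.3 101.5  82.6] cast [625.3  11.7 110.  111.9  82.3] slope [-0.46  0.32] z 0.1195

215 20 [0.6793 0.0345 0.1071]
290 20 [ 0.6715 -0.0257  0.1068]
215 85 [0.6194 0.0406 0.1069]
290 85 [ 0.6104 -0.0154  0.1089]
head/plate moved? saucer etc later
```

All three views agree on tray relative to pan to about 1 mm, and the tray is level within about 0.5°. Moving over the pan with a last check just above it.

Run:
```python
from cell import *
from h import *
y=np.radians(3.3)
go([.6287,-.2395,.10],y,.10,fix=False)
go([.6287,-.2395,.066],y,.05,fix=True); robot.pause(.2)
for n in("scene","side","wrist"):
    c=eyes.get_calibration(n); im,dd=eyes.capture(n); np.savez(f"{n}5.npz",p=im,d=dd,**c)
    f=dict(p=im,d=dd,**c); print(n); trayrim(f,[.6416,-.2368],.087)
    P=cloud(dd,c); h=cv2.cvtColor(im,cv2.COLOR_BGR2HSV)
    m=(abs(P[...,2]-.05)<.005)&(h[...,1]<60)&(abs(P[...,0]-.64)<.1)&(abs(P[...,1]+.237)<.1);print("pan",rect(P[m]))
    if n=="wrist": cv2.imwrite("pics/over.png",im)
```

```text
L [ 0.6287 -0.2395  0.1   ] err mm [-0.    0.29 -0.03] F [ 0.24  0.09 -2.05] t 21.68 False
L [ 0.6287 -0.2395  0.066 ] err mm [-0.06  0.04  0.14] F [ 0.01 -0.32 -2.09] t 22.76 False
scene
386 rim [ 641.9 -235.4  102.6  110.2    3.1] cast [ 650.1 -235.1  118.7  109.     3.7] slope [ 0.48 -0.01] z 0.0855
pan [ 641.9 -235.7  142.4  149.7    3.2]
side
317 rim [ 639.6 -239.5   99.2  113.6    3.5] cast [ 636.3 -244.9  105.3  120.4    3.4] slope [-0.53 -0.02] z 0.0847
pan [ 641.3 -239.1  140.4  152.2    3.3]
wrist
4849 rim [ 641.8 -236.2  101.   110.1    3.4] cast [ 634.4 -236.6  111.4  109.5    3.2] slope [-0.49  0.25] z 0.0848
pan [ 642.1 -236.2  139.5  150.3    3.6]
```

View pics/over.png

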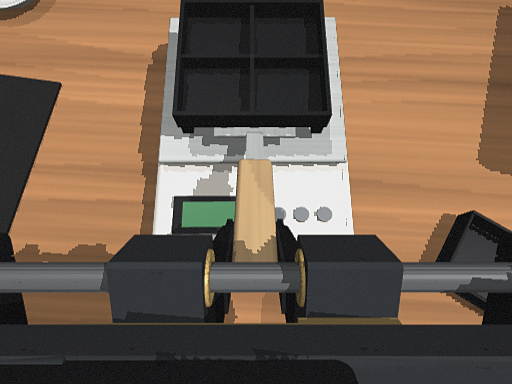

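The picture shows the tray over the pan, and all the rim and pan centres agree within about 1.5 mm. Set it down.

Run:
```python
from cell import *
from h import *
y=np.radians(3.3); u=np.array([np.cos(y),np.sin(y),0])
L=np.array([.6287,-.2395,.060])
go(L,y,.03,fix=True)
L[2]=.0535; go(L,y,.015,fix=True)
def meas(k):
  for n in("scene","wrist"):
    c=eyes.get_calibration(n); im,dd=eyes.capture(n); f=dict(p=im,d=dd,**c); np.savez(f"{n}{k}.npz",**f)
    trayrim(f,[.6416,-.2368],.078)
meas(6)
h=go(L-.03*u,y,.04,fix=False,contact=2.5)
if not h:
    h=go(L-.145*u,y,.08,fix=False,contact=4)
meas(7)
im,_=eyes.capture("side"); w=np.load("wrist7.npz")["p"]
cv2.imwrite("pics/out.png",np.hstack([w,cv2.resize(im[180:372,200:344],(288,384))]))
```

```text
L [ 0.6287 -0.2395  0.06  ] err mm [ 0.39 -0.35  0.84] F [ 0.18  0.87 -2.63] t 23.7 False
L [ 0.6287 -0.2395  0.0535] err mm [-0.03 -0.    0.03] F [-0.35 -0.32 -1.31] t 24.57 False
358 rim [ 643.1 -236.1  101.8  109.9    4. ] cast [ 652.3 -235.6  114.7  109.5    3.6] slope [ 0.71 -0.13] z 0.0761
4283 rim [ 641.4 -236.6   99.7  110.     3.5] cast [ 632.4 -237.1  108.8  109.1    3.2] slope [-0.75  0.05] z 0.0752
L [ 0.5987 -0.2412  0.0535] err mm [ 0.09 -0.12  0.16] F [ 0.12  0.58 -0.34] t 25.57 False
L [ 0.4839 -0.2478  0.0535] err mm [0.22 0.04 0.05] F [ 0.32 -0.35 -1.9 ] t 27.17 False
348 rim [ 642.7 -236.   102.5  109.7    4. ] cast [ 652.4 -235.5  114.5  109.4    3.5] slope [ 0.55 -0.59] z 0.076Traceback (most recent call last):
  File "<stdin>", line 15, in <module>
  File "<stdin>", line 10, in meas
  File "h.py", line 62, in trayrim
    m=big(cv2.morphologyEx(m.astype(np.uint8),cv2.MORPH_CLOSE,np.ones((3,3))))&m
      ~~~^^^^^^^^^^^^^^^^^^^^^^^^^^^^^^^^^^^^^^^^^^^^^^^^^^^^^^^^^^^^^^^^^^^^^
  File "h.py", line 18, in big
    return l==1+np.argmax(s[1:,4])
                ~~~~~~~~~^^^^^^^^^
    return _wrapfunc(a, 'argmax', axis=axis, out=out, **kwds)
    return bound(*args, **kwds)
ValueError: attempt to get argmax of an empty sequence
```

The only failure was my measurement, because the tray had left the wrist camera's frame. The blade is out, and the scene view shows the tray still at (642.7, −236). Taking the lifter back to the mat.

Run:
```python
from cell import *
from h import *
y=np.radians(3.3); u=np.array([np.cos(y),np.sin(y),0]); y2=np.radians(-5.2)
L=np.array([.6287,-.2395,.0535])-.145*u
L[2]=.12; go(L,y,.12,fix=False)
M=np.array([.6098,.0075,.12]); go(M,y2,.13,fix=False)
M[2]=.015; go(M,y2,.10,fix=True); robot.pause(.2)
c=eyes.get_calibration("wrist"); im,d=eyes.capture("wrist"); f=dict(p=im,d=d,**c); print("tilt",tilt(f,[*M[:2],.018],y2)); blade("w",f,.018)
M[2]=.0045; go(M,y2,.02,fix=True,contact=2.5)
print("now",tcp(M-OFF,y2)[0]-sensors.read_eef_pos())
s,_=eyes.capture("scene");cv2.imwrite("pics/lay.png",np.hstack([im,cv2.resize(s[200:300,140:240],(288,288)) if 0 else cv2.resize(s[190:310,140:230],(288,384))]))
```

```text
L [ 0.4839 -0.2478  0.12  ] err mm [-0.25  0.37 -0.74] F [-0.69  0.03 -0.73] t 27.98 False
L [0.6098 0.0075 0.12  ] err mm [-0.09 -0.28 -0.01] F [-0.18 -0.04 -0.7 ] t 30.45 False
L [0.6098 0.0075 0.015 ] err mm [-0.42  0.02 -0.41] F [-0.81  0.54 -0.66] t 31.9 False
tilt (np.int64(5308), array([-0.25,  0.39]), np.float64(0.0173))
w 8219 rect [602.3   8.7  64.4 123.5  84.6] cast [601.6   8.7  60.  107.5  84.6] z 0.0178 slope deg x,y [-2.25  0.51] [0.6053 0.0081]
L [0.6098 0.0075 0.0045] err mm [0.15 0.01 0.32] F [ 0.07  0.07 -2.1 ] t 33.03 False
now [-1.53006962e-04 -6.79915220e-06 -3.22213833e-04]
```

View pics/lay.png

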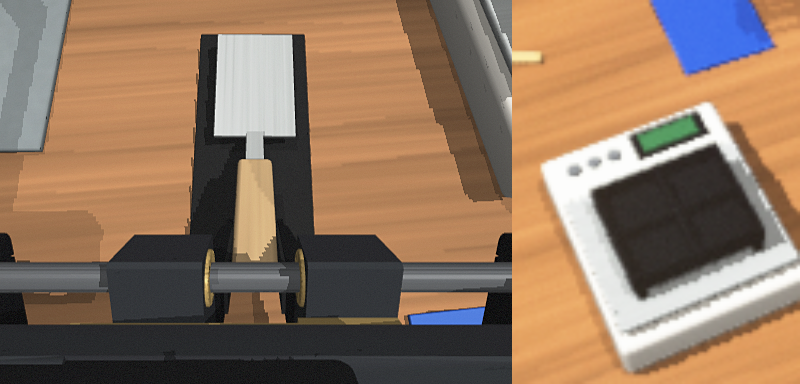

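The blade lies over the mat about 0.8 mm above rest, and the tray is square on the pan. Final lowering, release and retreat.

Run:
```python
from cell import *
from h import *
y2=np.radians(-5.2); M=np.array([.6098,.0075,.0039])
go(M,y2,.01,fix=False,contact=3)
effector.grip(.05); robot.pause(.2)
p=sensors.read_eef_pos(); print("open",sensors.read_finger_gap(),sensors.read_ft_force())
a=LEAN; back=-np.array([np.sin(a)*np.cos(y2),np.sin(a)*np.sin(y2),-np.cos(a)])
robot.servo_line(p+.12*back,.12); robot.goto([.40,.02,.38],[np.pi,-.35,y2]); robot.pause(.3)
for n in("scene","side","wrist"):
    c=eyes.get_calibration(n); im,dd=eyes.capture(n); f=dict(p=im,d=dd,**c); np.savez(f"{n}9.npz",**f); cv2.imwrite(f"pics/{n}9.png",im)
    print(n,"flat",tilt(f,[.6098,.0075,.007],y2))
    if n!="wrist": trayrim(f,[.6416,-.2368],.078); blade(n,f,.007) if 0 else None
    if n!="wrist":
        q=np.load(n+"0.npz")["p"]; D=cv2.absdiff(im,q).max(2)>40; k,_,s,_=cv2.connectedComponentsWithStats(D.astype(np.uint8)); print([r[:5].tolist() for r in s[1:] if r[4]>25])
print(sensors.read_time_s())
```

```text
L [0.6098 0.0075 0.0039] err mm [-0.09  0.01 -0.1 ] F [ 0.01 -0.53 -1.05] t 33.33 False
open 0.05017599261576608 [-0.44876376  1.2250959  -0.43520909]
scene flat (np.int64(340), array([-0.19, -0.9 ]), np.float64(0.0077))
357 rim [ 642.5 -235.9  102.5  110.2    3.8] cast [ 652.4 -235.5  114.5  109.4    3.5] slope [ 0.84 -0.18] z 0.0761
[[0, 0, 38, 63, 1531], [40, 0, 47, 42, 1228], [84, 0, 13, 19, 165], [99, 0, 10, 11, 46], [184, 0, 37, 46, 1109], [234, 0, 15, 7, 72], [85, 6, 252, 221, 10595], [213, 46, 28, 9, 86], [233, 56, 10, 11, 79], [215, 59, 11, 12, 81], [190, 67, 10, 19, 105], [151, 73, 34, 39, 377], [0, 97, 41, 62, 1259], [314, 125, 51, 25, 498], [296, 162, 35, 17, 287], [327, 200, 46, 39, 1219], [74, 214, 16, 12, 66], [164, 234, 62, 50, 1893]]
side flat (np.int64(268), array([-0.63,  0.11]), np.float64(0.006))
290 rim [ 640.  -239.5  100.1  113.3    4.1] cast [ 637.1 -245.8  104.   120.4    3.6] slope [-0.21 -0.42] z 0.0754
[[67, 1, 22, 34, 222], [112, 0, 19, 6, 56], [22, 0, 211, 384, 32542], [0, 38, 49, 122, 2086], [18, 38, 66, 26, 822], [141, 119, 16, 6, 55], [277, 129, 31, 28, 762], [31, 160, 15, 36, 246], [51, 184, 10, 8, 48], [51, 202, 13, 8, 62], [103, 219, 15, 15, 96], [299, 224, 49, 45, 1548]]
wrist flat (np.int64(1146), array([-0.35, -0.17]), np.float64(0.0062))
36.725
```

View pics/scene9.png

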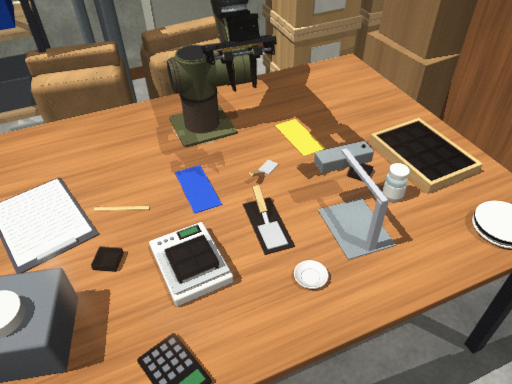

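The final picture shows the tray centred on the pan at (192,256) and the lifter flat on its mat at (268,230). The bystanders are where they were and the arm is clear, so I'm handing in.

```bash
python3 -c "
from cell import *
finish_job(); print(sensors.read_time_s())"
```

```text
the job is handed in; nothing more can be done
the job is handed in; nothing more can be done
```

The tray is on the scale's pan, the lifter is flat on its mat, and the job is handed in at about 37 s of the 64 s limit. I gripped the lifter at 50 N with the gripper leaned back 30°. The blade went under the tray, out sideways below the lamp head, and onto the pan. I then drew the blade out and let go of the lifter on the mat.

**Last checks**
- **Tray:** its rim centre is within about 1.5 mm of the pan centre and within 1° of square in the scene and side views.
- **Lifter:** it lies flat at its original spot, within the depth noise of under 1°.
- **Other things:** the scene picture shows the bystanders where they were and the arm clear of everything.

**Disagreements and failures**
- The scene and side cameras differ by about 4 mm in absolute y. I used positions relative to the pan within each view to get round this.
- One wrist measurement failed after the blade was drawn out, because the tray was out of frame. The other views covered it.
- The planned lean of 45–58° was out of reach, so I used 30°. That left about 15–19 mm of calculated clearance under the lamp head, which I did not measure.

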